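Turn a lunch-box lid over on the dish drainer by tipping its tray

TASK

The green lunch-box lid lies hollow side up in the hinged metal tray of the dish drainer. Not touching the lid until it has turned over, lift the tray by its red bar past upright so that the lid slides down and tumbles over onto the white draining board, hollow side down, then lower the tray gently all the way back; do not let it drop. Last, push the lid along the board, without picking it up, until its edge rests flat and square against the blue end stop, let go of everything, and leave the jar, bowls, spatula and clothes peg where they are.

Things in the scene. Friction and masses are not known exactly. Their poses are not given: they have to be found in the camera images.
- drainer: Dish drainer fixed to the shelf, about 250 mm along its x by 410 mm along its y, under 75 mm high. Origin on the shelf surface under the middle of the tray's hinge; z up, x roughly away from the robot. The hinge axis runs along x at y = 0, 40 mm above the shelf. The tray lies on the +y side, the white draining board on the -y side.
- board (a point): Middle of the white board's flat top, 32 mm above the shelf: in the drainer's frame the board spans x -126 to 126 mm, y -26 to -190 mm (grey stripes are only painted on). It is open at its -x end; a white fence runs along y = -190 mm (top 48 mm above the shelf).
- end_stop (a point): Middle of the inner face of the blue end stop, an upright wall across the board's +x end. Its inner face is at x = 115 mm of the drainer, its top 63 mm above the shelf. With the lid against it the lid's middle is at x = 55 mm.
- tray (a joint): Hinge angle of the metal tray, rad: 0 = level, growing as the free edge is lifted, 1.57 = upright, stop at 2.3. It swings freely; 1.5 N at the bar lifts it. Tray 228 mm along the hinge by 165 mm, 4 mm floor with underside at hinge height, lips 12 mm above the floor all round. The lid slides to the hinge-side lip and topples over it when the tray is 8 to 20 degrees past upright.
- tray_handle (a point): Middle of the tray's red round bar: 12 mm diameter, 140 mm clear between struts, parallel to the hinge, 53 mm out from the tray's free edge. It moves with the tray: at angle 0 it is at x = 0, y = 218 mm, 48 mm above the shelf in the drainer's frame, and swings at that radius about the hinge. Pinched from above, it turns in the fingers.
- lid: Lunch-box lid, rigid plastic, loose, about 90 g: 120 mm (x) by 100 mm (y) by 18 mm thick, a 4 mm plate with a 14 mm skirt. Origin at its middle, half-way through the thickness. Its z points out of the hollow, yellow-lined side: up at the start, down (plain green face up) once turned over. Turned over flat on the board its middle is 41 mm above the shelf.
- jar: Glass jam jar with a red twist lid, 72 mm diameter, about 110 mm tall, standing; origin under its middle. Leave alone.
- bowls: Stack of three nested plastic bowls, 136 mm diameter, 76 mm tall; origin under its middle. Leave alone.
- spatula: Black silicone spatula lying flat, about 280 mm along its x, blade to +x; origin under its middle. Leave alone.
- peg: Orange clothes peg lying flat, 75 mm long (x); origin under its middle. Leave alone.
Not all that is in view belongs to the job. Of the things that look like the lid, the middle-sized one is meant.

How it is judged:
On the way, in this order (a step that is already met when the one before it is completed fails the run):
1. the lid has tumbled onto the board, hollow side down (angle between lid's own z axis and vertical above 2.9 rad and z of lid in the frame of drainer between 0.035 and 0.052 m and y of lid in the frame of drainer between -0.18 and -0.03 m), for 0.2 s.
2. the tray is back down (value of joint tray below 0.06 rad), for 0.2 s.
3. the lid rests square against the end stop (angle between lid's own z axis and vertical above 3.06 rad and z of lid in the frame of drainer between 0.035 and 0.052 m and y of lid in the frame of drainer between -0.18 and -0.03 m and x of lid in the frame of drainer between 0.047 and 0.065 m and angle between the x axis of lid and the x axis of drainer, either way round below 0.12 rad), for 0.2 s.
At the end, for the whole second after the job is handed in: The lid lies flat (within 4.6 degrees) on the board, hollow side down, its edge within 8 mm of the end stop and square to it within 7 degrees; the tray is down (below 0.06 rad); all at rest (all of step 3 and value of joint tray below 0.06 rad and linear speed of lid below 0.02 m/s); the robot touches nothing.
It fails at once if the fingers or arm touch the lid before it has turned over (contact force between any of the fingers, the arm and lid above 0.3 N and angle between lid's own z axis and vertical below 1.9 rad).
It fails at once if the turned lid is lifted off the board (angle between lid's own z axis and vertical above 2.9 rad and z of lid in the frame of drainer above 0.08 m).
It fails at once if the tray is dropped (it falls back faster than 3.5 rad/s) (velocity of joint tray below -3.5 rad/s).
It fails at once if the jar, bowls, spatula or clothes peg moved by more than 30 mm (distance of any of jar, bowls, spatula, peg from where it was at the start of the episode above 0.03 m).
It also fails if it takes over 62 s, if anything falls off the work surface, if the arm or the gripper's body presses on something with over 40 N, if the wrist force passes 120 N, or if a joint passes its speed limit or range.

ROBOT

A 6-joint arm with a two-finger parallel gripper is mounted at the origin on the work surface. World frame = base frame: x ahead of the robot, y to its left, z up, the work surface at z = 0. Lengths are in m, angles in rad, forces in N, time in s.
With the tool pointing down it reaches from about 0.375 to 0.925 m from the base axis. Payload 5.7 kg.
Tool frame: the origin (TCP) lies on the mounting face of the last link; the fingertips stand 182 mm ahead of it and the grasp point (between the pads) lies 163 mm ahead of it; z points along the fingers, y is the line along which they close (so a half turn about z gives the same grasp; the last joint's range is limited). The gripper opens to 88 mm and grips with 3 to 60 N. Pads are 20 mm wide; open, the fingers measure 115 mm over their backs; the gripper's body (75 mm by 178 mm) begins 61 mm behind the grasp point.
Start: joints at [-1.348, 0.359, 1.51, -0, 1.272, -0.115], TCP at [0.199, -0.566, 0.405] pointing down, gripper open.
Joint ranges: [-2.97, 2.97], [-1.01, 2.36], [0.21, 2.38], [-0.96, 4.11], [0.2, 2.71], [-2.98, 2.98]. Speed limits (rad/s): [2.39, 2.39, 3.14, 3.14, 3.14, 3.14].

INTERFACE

Orientations are given as a rotation vector (axis times angle).
In Python, from workcell import observe, snapshot, camera_params, robot, trace, pinpoint gives the robot as it stands. The module is installed in compiled form; this text tells all that it offers.
- The arm moves only by the shell command python3 -m creep 'ROWS' [OPENING] [FORCE]. ROWS is a JSON object of lists of equal length, an entry for each row: "linear": the shift along the tool's x, y, z in units of 150 mm (1.0 is 150 mm), a list of three; "turn": the turn about the tool's z in units of pi/2 rad (1.0 is pi/2 rad). In form: {"linear": [[x, y, z], ...], "turn": [turn, ...]}. A call has 1 to 12 rows; each row is the pose to reach, as a shift and turn from the pose commanded when the call began, along the tool's axes at that moment; what a row does not reach only later rows make up. A row lasts 1/12 s, in which the tool goes at most 41.7 mm and 7.16 degrees, less where a joint would pass 70% of its speed; a pose out of reach is approached as far as the arm can. A call with a number of a shift or a turn outside -1 to 1 is refused whole. A call with a gripper value outside its range is refused whole. OPENING is the closure, from 0 (fully open) to 1 (shut), set as the call begins (- or left out, the last holds). The fingers move at their own pace and stop on an object; FORCE is the grip in N (left out, the last holds). Time passes only in rows, so rows that repeat a pose let the fingers close. It gives the time, the measured TCP pose, the force, the opening and the grip force at its end, in the units of the state.
- observe(): the state, without advancing time (a new reading comes with each control period).
- snapshot(name): name is "scene" or "top" or "wrist"; returns (picture, depth): 400x640x3 uint8, blue, green, red; 400x640 float32, m along the optical axis (not along the pixel's ray), 0 where there is no reading.
- camera_params(name): a dict with "K" (3x3 intrinsics, pixels), "distortion" ([k1, k2, p1, p2, k3] as OpenCV has them; the pictures are not rectified), "view" (4x4, takes a point from world to camera coordinates). Camera axes: x right, y down, z forward; pixel columns grow to the right and rows downward; lengths in m; the calibration is good to about 2 mm. A picture is of the moment at which its call begins: read the wrist's pose just before it. camera_params takes no time and is no camera call; for the wrist camera it gives the pose at the moment of the call.
- robot.job_done(): hands the job in; it is judged then, once.
Trained networks look in the newest picture that a camera, given by its name, has taken for a name from the list of things; names that differ only in an ending like _2 or _b are one class to them, and where a whole thing is asked for, a point or a joint stands for the part that bears it (a point fixed in the world has none). Each returns a list of dicts, best first, with "conf" (0 to 1); they miss things now and then, are a little off and sometimes report something else, mostly with a low value. They report only what shows in the picture. A call takes as long as a camera call. They do not tell look-alikes from the thing itself.
- trace(camera, target): "pixels" (400x640 bool, what is visible of it) and "bbox" ([left, top, right, bottom] in pixels, round what is visible of it).
- pinpoint(camera, target): "position" ([column, row] in pixels: a listed point, or the origin of a listed thing).
The state is a dict: "t": time; "joints": joint angles; "joint_velocities": joint speeds; "tau": joint torques, N m; "tcp_pos": TCP position; "orientation": TCP orientation; "force": force on the tool from outside, world axes, zero at the start; "torque": the same for the moment, N m; "grip_width": finger opening in m; "gripper_force": force on a finger pad.
Only numpy, scipy, OpenCV 4.12 (cv2) and the standard library are available. Lean on these libraries where they do the work, as an engineer would, in place of code of your own. Each camera call takes 0.05 s, during which the arm holds its last target. There are 200 camera calls.

## Working session

There is one attempt and no reset: what is moved stays moved. The work goes in short steps, Python scripts to look and compute and a shell command to move; the robot and the scene stay as the last step left them, time stands still between calls to the robot, and variables do not carry over. Pictures are saved under pics/ and viewed, at most 10 in all, crops included, and the job is handed in when it is done.

```bash
mkdir -p pics; cat > h.py <<'E'
import numpy as np, cv2
from workcell import observe, snapshot, camera_params, robot, trace, pinpoint
def ray(cam,uv):
    p=camera_params(cam);K=np.array(p["K"]);V=np.array(p["view"])
    n=cv2.undistortPoints(np.array(uv,float).reshape(-1,1,2),K,np.array(p["distortion"],float)).reshape(-1,2)
    d=np.c_[n,np.ones(len(n))]@V[:3,:3]
    return -V[:3,:3].T@V[:3,3],d   # d scaled so depth = factor
def on_z(cam,uv,z):
    c,d=ray(cam,uv);return c+d*((z-c[2])/d[:,2])[:,None]
def deproj(cam,uv,depth):
    c,d=ray(cam,uv);return c+d*np.asarray(depth).reshape(-1,1)
def proj(cam,P):
    p=camera_params(cam);V=np.array(p["view"])
    return cv2.projectPoints(np.array(P,float).reshape(-1,3),cv2.Rodrigues(V[:3,:3])[0],V[:3,3],np.array(p["K"]),np.array(p["distortion"],float))[0].reshape(-1,2)
E
python3 - <<'E'
from h import *
for c in("top","scene"):
    im,d=snapshot(c);cv2.imwrite(f"pics/{c}0.png",im);np.save(f"{c}0.npy",d)
    for n in("drainer","board","end_stop","tray_handle","lid","jar","bowls","spatula","peg"):
        print(c,n,[(np.round(r["position"]).tolist(),round(r["conf"],2)) for r in pinpoint(c,n)][:4])
E
```

```text
top drainer []
top board [([295.0, 185.0], 0.69), ([358.0, 192.0], 0.68)]
top end_stop [([364.0, 159.0], 0.63)]
top tray_handle [([256.0, 176.0], 0.87)]
top lid [([228.0, 153.0], 0.93), ([236.0, 286.0], 0.71), ([294.0, 185.0], 0.62)]
top jar [([456.0, 196.0], 0.69)]
top bowls [([467.0, 236.0], 0.87)]
top spatula [([184.0, 197.0], 0.64), ([467.0, 239.0], 0.31)]
top peg [([412.0, 292.0], 0.51)]
scene drainer [([320.0, 227.0], 0.66)]
scene board [([289.0, 231.0], 0.92), ([292.0, 258.0], 0.26)]
scene end_stop [([292.0, 260.0], 0.88)]
scene tray_handle [([379.0, 210.0], 0.56)]
scene lid [([345.0, 215.0], 0.86), ([361.0, 144.0], 0.62), ([412.0, 228.0], 0.58)]
scene jar [([198.0, 268.0], 0.86), ([381.0, 210.0], 0.56)]
scene bowls [([178.0, 230.0], 0.89)]
scene spatula [([434.0, 187.0], 0.81)]
scene peg [([221.0, 187.0], 0.57)]
```

View pics/top0.png

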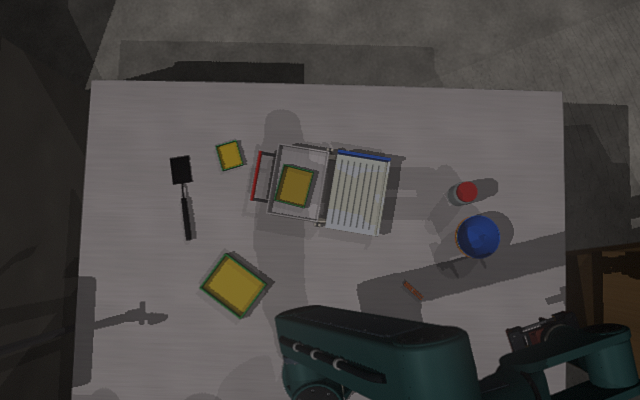

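View pics/scene0.png

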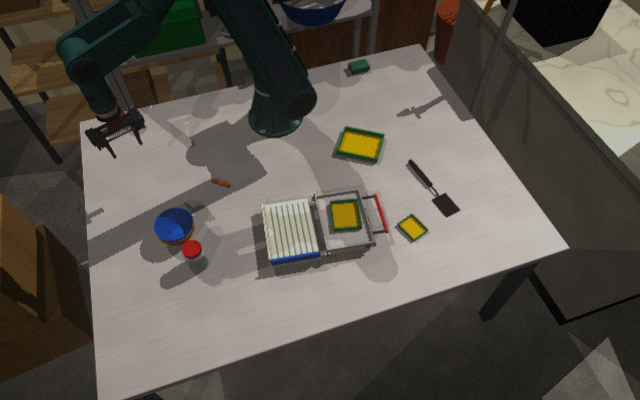

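Lid look-alikes in the top view are the small one at (230,155), the large one at (236,286) and the middle-sized one in the tray at (295,185). I choose the one in the tray. The red bar is at (257,176), the blue stop at (364,155), and the board around (358,192). Next I measure the drainer and take the close crop.

```bash
python3 - <<'E'
from h import *
im=cv2.imread("pics/top0.png");d=np.load("top0.npy")
hsv=cv2.cvtColor(im,cv2.COLOR_BGR2HSV);H,S,Vv=[hsv[...,i].astype(int) for i in range(3)]
roi=np.zeros(H.shape,bool);roi[135:245,245:410]=1
def pts(m,z):
    v,u=np.nonzero(m&roi);P=on_z("top",np.c_[u,v],z);return P,np.median(deproj("top",np.c_[u,v],d[v,u])[:,2])
red=((H<8)|(H>172))&(S>120)&(Vv>60); red[:,280:]=0
blue=(abs(H-112)<14)&(S>130)
for n,m,z in(("red",red,.051),("blue",blue,.063)):
    P,zz=pts(m,z);r=cv2.minAreaRect((P[:,:2]*1000).astype(np.float32));print(n,len(P),"z",zz.round(3),r,np.round(cv2.boxPoints(r)).tolist())
yel=(abs(H-25)<9)&(S>120);P,_=pts(yel,.048);print("lid",cv2.minAreaRect((P[:,:2]*1000).astype(np.float32)))
v,u=np.mgrid[150:240,320:400];Q=deproj("top",np.c_[u.ravel(),v.ravel()],d[150:240,320:400].ravel())
for n,c in(("tray_handle",.048),("board",.032),("end_stop",.0475),("jar",0),("bowls",0),("peg",0),("spatula",0)):
    pass
for cam,n,uv,z in(("top","handle",(256,176),.05),("top","board",(358,192),.032),("top","stop",(364,159),.0475),("scene","handle",(379,210),.05),("scene","board",(289,231),.032),("scene","stop",(292,260),.0475),("top","jar",(456,196),0),("top","bowls",(467,239),0),("scene","jar",(198,268),0),("scene","bowls",(178,230),0)):
    print(cam,n,on_z(cam,[uv],z).round(4)[0])
cv2.imwrite("pics/crop0.png",cv2.resize(im[130:250,240:410],None,fx=4.5,fy=4.5,interpolation=cv2.INTER_CUBIC))
o=observe();print(o["orientation"],camera_params("top")["K"])
E
```

```text
red 158 z 0.051 ((625.8375244140625, 214.57952880859375), (10.444124221801758, 160.33087158203125), 81.73039245605469) [[546.0, 221.0], [704.0, 198.0], [706.0, 208.0], [547.0, 231.0]]
blue 177 z 0.062 ((697.7230224609375, -127.50267791748047), (167.05735778808594, 11.63322925567627), 81.99040985107422) [[680.0, -209.0], [692.0, -211.0], [715.0, -46.0], [704.0, -44.0]]
lid ((596.6629028320312, 93.01126098632812), (90.40505981445312, 109.93921661376953), 77.06897735595703)
top handle [0.6239 0.2136 0.05  ]
top board [ 0.5836 -0.1136  0.032 ]
top stop [ 0.6884 -0.1294  0.0475]
scene handle [0.617 0.213 0.05 ]
scene board [ 0.5845 -0.1134  0.032 ]
scene stop [ 0.7045 -0.1381  0.0475]
top jar [ 0.5832 -0.4387  0.    ]
top bowls [ 0.4429 -0.4756  0.    ]
scene jar [ 0.6043 -0.446   0.    ]
scene bowls [ 0.4306 -0.4865  0.    ]
[-3.09683079e+00 -5.28109779e-01  1.34578319e-05] [[458.84648542   0.         322.7110023 ]
 [  0.         458.84648542 212.45214984]
 [  0.           0.           1.        ]]
```

View pics/crop0.png

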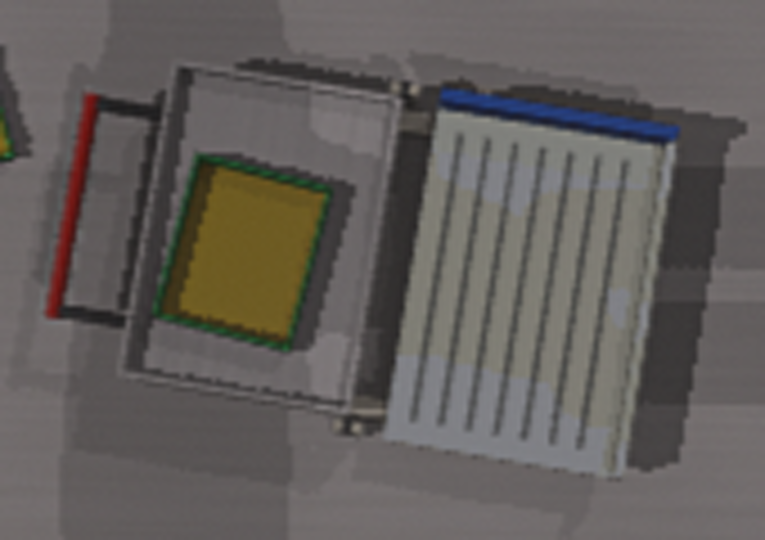

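The crop confirms that the tray holds the middle-sized lid, yellow side up. The bar is at the left, around crop (70,205), and the stop at the top right. From the measurements the drainer yaw is about -8.1° and its origin is near (0.595,-0.002). I turn the tool to align with it, then travel toward the bar.

```bash
python3 -m creep '{"linear":[[0,0,0],[0,0,0],[0,0,0],[0,0,0],[0,0,0],[0,0,0]],"turn":[0.07,0.14,0.21,0.28,0.304,0.304]}' 0 
A() { :; }
python3 -m creep '{"linear":[[0.07,-0.19,0],[0.14,-0.37,0],[0.21,-0.56,0],[0.28,-0.74,0],[0.35,-0.92,0]],"turn":[0,0,0,0,0]}'
python3 -m creep '{"linear":[[0.07,-0.19,0],[0.14,-0.37,0],[0.21,-0.56,0],[0.28,-0.74,0],[0.35,-0.92,0]],"turn":[0,0,0,0,0]}'
python3 -m creep '{"linear":[[0.07,-0.19,0],[0.14,-0.37,0],[0.21,-0.56,0],[0.28,-0.74,0],[0.35,-0.92,0]],"turn":[0,0,0,0,0]}'
cat > st.py <<'E'
from h import *
a=-0.1415;O=np.array([.595,-.002,0]);X=np.array([np.cos(a),np.sin(a),0]);Y=np.array([-np.sin(a),np.cos(a),0])
from scipy.spatial.transform import Rotation as Ro
def state():
    o=observe();p=np.array(o["tcp_pos"]);R=Ro.from_rotvec(o["orientation"]).as_matrix()
    g=p+.163*R[:,2]-O;q=np.array([g@X,g@Y,g[2]]);tx=R[:,0];ty=R[:,1]
    print("t",round(o["t"],2),"grasp in drainer mm",(q*1e3).round(1),"x-tool yaw rel drainer deg",np.degrees(np.arctan2(tx@Y,tx@X)).round(2),"F",np.round(o["force"],1),"w",round(o["grip_width"],4),"gf",round(o["gripper_force"],1),"theta",np.round(np.arctan2(q[2]-.04,q[1])-.0367,3))
    return q
if __name__=="__main__":state()
E
python3 st.py
```

```text
t: 1.5
tcp_pos: [0.1988, -0.5661, 0.4046]
orientation: [-3.134, 0.221, 0.0]
force: [-0.1, -0.4, -0.6]
grip_width: 0.0878
gripper_force: 0.0
t: 1.92
tcp_pos: [0.2704, -0.4355, 0.4046]
orientation: [-3.134, 0.217, -0.0]
force: [0.5, 0.0, -0.3]
grip_width: 0.0879
gripper_force: 0.0
t: 2.33
tcp_pos: [0.3417, -0.306, 0.4048]
orientation: [3.134, -0.217, 0.001]
force: [-0.1, 0.3, -0.1]
grip_width: 0.0877
gripper_force: 0.0
t: 2.75
tcp_pos: [0.4129, -0.1766, 0.4049]
orientation: [3.134, -0.216, 0.001]
force: [0.9, 0.7, 1.1]
grip_width: 0.0879
gripper_force: 0.0
t 2.75 grasp in drainer mm [-155.6 -198.6  241.9] x-tool yaw rel drainer deg 0.21 F [0.9 0.7 1.1] w 0.0879 gf 0.0 theta 2.311
```

```bash

python3 -m creep '{"linear":[[0.07,-0.19,0],[0.14,-0.37,0],[0.21,-0.56,0],[0.28,-0.74,0],[0.35,-0.92,0]],"turn":[0,0,0,0,0]}' >/dev/null
python3 -m creep '{"linear":[[0.07,-0.19,0],[0.14,-0.37,0],[0.21,-0.56,0],[0.28,-0.74,0],[0.35,-0.92,0]],"turn":[0,0,0,0,0]}'>/dev/null
python3 -m creep '{"linear":[[0.07,-0.19,0],[0.14,-0.37,0],[0.21,-0.56,0],[0.28,-0.74,0],[0.34,-0.92,0],[0.34,-0.92,0],[0.34,-0.92,0]],"turn":[0,0,0,0,0,0,0]}'>/dev/null
python3 st.py
python3 - <<'E'
from st import *
im,d=snapshot("wrist");cv2.imwrite("pics/w1.png",im)
hsv=cv2.cvtColor(im,cv2.COLOR_BGR2HSV);H,S,V=[hsv[...,i].astype(int) for i in range(3)]
m=((H<8)|(H>172))&(S>120)&(V>60);n,l,s,c=cv2.connectedComponentsWithStats(m.astype(np.uint8));k=1+s[1:,4].argmax();print(s[k])
v,u=np.nonzero(l==k);P=on_z("wrist",np.c_[u,v],.05)-O;q=np.c_[P@X,P@Y]*1e3
print(cv2.minAreaRect(q.astype(np.float32)),q.min(0),q.max(0)); print(np.median(deproj("wrist",np.c_[u,v],d[v,u])[:,2]))
E
```

```text
t 4.17 grasp in drainer mm [ -0.6 215.4 241.2] x-tool yaw rel drainer deg 0.3 F [-0.6 -0.9  0.7] w 0.088 gf 0.0 theta 0.715
[ 310   90   12  162 1641]
((-1.8569183349609375, 218.17884826660156), (161.15953063964844, 10.39977741241455), 0.16863542795181274) [-82.4440267 213.0696131] [ 78.73143391 223.50558385]
0.052610978176536094
```

View pics/w1.png

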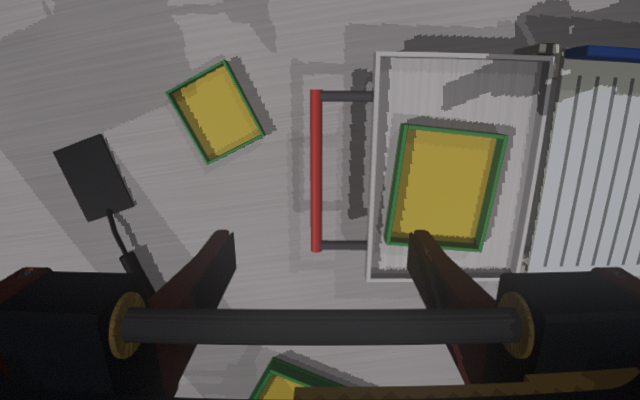

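The wrist view shows the bar running from (316,90) to (316,250), which matches the estimate within 3 mm. I part-close the fingers so the inner one clears the tray edge, go down and pinch.

```bash

python3 -m creep '{"linear":[[0,-0.02,0.1],[0,-0.02,0.25],[0,-0.02,0.4],[0,-0.02,0.55],[0,-0.02,0.7],[0,-0.02,0.7]],"turn":[0,0,0,0,0,0]}' 0.5 10 >/dev/null
python3 st.py
python3 -m creep '{"linear":[[0,0,0.15],[0,0,0.3],[0,0,0.45],[0,0,0.55],[0,0,0.59],[0,0,0.59]],"turn":[0,0,0,0,0,0]}'>/dev/null
python3 st.py
python3 -m creep '{"linear":[[0,0,0],[0,0,0],[0,0,0],[0,0,0],[0,0,0],[0,0,0]],"turn":[0,0,0,0,0,0]}' 1 10 >/dev/null
python3 st.py
```

```text
t 4.72 grasp in drainer mm [ -4.1 214.4 132.4] x-tool yaw rel drainer deg 0.06 F [-1.6 -1.  -0.3] w 0.0516 gf 0.0 theta 0.37
t 5.22 grasp in drainer mm [ -1.3 216.2  47.8] x-tool yaw rel drainer deg 0.08 F [-0.1 -0.4  0.7] w 0.044 gf 0.0 theta -0.001
t 5.72 grasp in drainer mm [  0.  220.4  49.3] x-tool yaw rel drainer deg 0.04 F [-0.1 11.2  0.2] w 0.0116 gf 10.0 theta 0.005
```

```bash
sed -i 's/-.002,0\])/.0005,0])/' st.py; cat > arc.py <<'E'
import sys,numpy as np
f=lambda t:np.array([-.2181*np.cos(t+.0367),-.2181*np.sin(t+.0367)])/.15
t=[float(a) for a in sys.argv[1:]];print([[0,*map(float,(f(x)-f(t[0])).round(3))] for x in t[1:]])
E
python3 arc.py 0 .03 .08 .14 .2 .27 .34 .41 .48 .54 .6 .65 .7
python3 arc.py .7 .77 .84 .91 .98 1.05 1.12 1.18 1.24 1.29 1.34 1.37 1.4
```

```text
[[0, 0.002, -0.044], [0, 0.009, -0.116], [0, 0.022, -0.202], [0, 0.04, -0.288], [0, 0.067, -0.386], [0, 0.101, -0.482], [0, 0.142, -0.575], [0, 0.189, -0.665], [0, 0.234, -0.739], [0, 0.284, -0.811], [0, 0.329, -0.868], [0, 0.376, -0.924]]
[[0, 0.071, -0.073], [0, 0.147, -0.141], [0, 0.227, -0.203], [0, 0.312, -0.26], [0, 0.4, -0.31], [0, 0.492, -0.354], [0, 0.573, -0.387], [0, 0.655, -0.415], [0, 0.726, -0.434], [0, 0.797, -0.45], [0, 0.839, -0.458], [0, 0.883, -0.464]]
```

```bash
python3 -m creep '{"linear":[[0,-0.02,-0.04],[0,-0.01,-0.12],[0,0,-0.2],[0,0.02,-0.29],[0,0.05,-0.39],[0,0.08,-0.48],[0,0.12,-0.58],[0,0.17,-0.67],[0,0.21,-0.74],[0,0.26,-0.81],[0,0.31,-0.87],[0,0.36,-0.92]],"turn":[0,0,0,0,0,0,0,0,0,0,0,0]}' 1 10 >/dev/null; python3 st.py
python3 - <<'E'
from h import *
im,_=snapshot("scene");cv2.imwrite("pics/s1.png",cv2.resize(im[120:320,180:460],None,fx=2.5,fy=2.5))
E
```

```text
t 6.72 grasp in drainer mm [  0.4 163.2 189.6] x-tool yaw rel drainer deg 0.07 F [-0.1 13.9  8.9] w 0.012 gf 10.0 theta 0.705
```

View pics/s1.png

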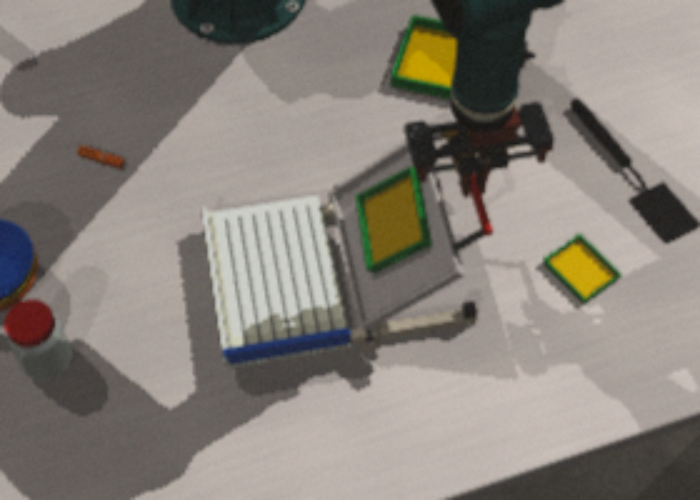

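At about 0.7 rad the lid (crop 395,220) is still stuck on the tray floor by friction, and there's a mild radial preload, so I trim outward a few mm while continuing.

```bash
python3 -m creep '{"linear":[[0,0.05,-0.08],[0,0.12,-0.155],[0,0.2,-0.22],[0,0.285,-0.28],[0,0.375,-0.33],[0,0.467,-0.375],[0,0.548,-0.41],[0,0.63,-0.435],[0,0.7,-0.455],[0,0.77,-0.47],[0,0.815,-0.48],[0,0.86,-0.485]],"turn":[0,0,0,0,0,0,0,0,0,0,0,0]}' >/dev/null; python3 st.py
python3 arc.py 1.4 1.44 1.48 1.52 1.56 1.6 1.64 1.67 1.7 1.73 1.76 1.79 1.82
python3 arc.py 1.82 1.84 1.86 1.88 1.90 1.92 1.94 1.96 1.98
```

```text
t 7.77 grasp in drainer mm [  0.3  30.2 260.3] x-tool yaw rel drainer deg 0.05 F [1.4 1.8 8.7] w 0.0115 gf 10.0 theta 1.398
[[0, 0.058, -0.007], [0, 0.116, -0.011], [0, 0.174, -0.013], [0, 0.232, -0.013], [0, 0.29, -0.01], [0, 0.348, -0.005], [0, 0.391, 0.0], [0, 0.435, 0.007], [0, 0.477, 0.015], [0, 0.52, 0.024], [0, 0.562, 0.034], [0, 0.604, 0.046]]
[[0, 0.028, 0.008], [0, 0.055, 0.018], [0, 0.083, 0.027], [0, 0.11, 0.037], [0, 0.137, 0.048], [0, 0.164, 0.059], [0, 0.191, 0.071], [0, 0.217, 0.083]]
```

```bash
python3 -m creep '{"linear":[[0,0.05,-0.007],[0,0.1,-0.01],[0,0.15,-0.013],[0,0.2,-0.013],[0,0.25,-0.012],[0,0.29,-0.01],[0,0.33,-0.007],[0,0.36,-0.004],[0,0.39,0],[0,0.42,0.005],[0,0.435,0.007],[0,0.435,0.007]],"turn":[0,0,0,0,0,0,0,0,0,0,0,0]}' >/dev/null; python3 st.py
python3 arc.py 1.7 1.72 1.74 1.76 1.78 1.80 1.82 1.84 1.86 1.88 1.90 1.92 1.94
python3 - <<'E'
from h import *
im,_=snapshot("scene");cv2.imwrite("pics/s2.png",cv2.resize(im[120:320,180:460],None,fx=2.5,fy=2.5))
E
```

```text
t 8.77 grasp in drainer mm [  0.3 -34.4 257.9] x-tool yaw rel drainer deg 0.08 F [ 3.3 -2.8  4.6] w 0.0117 gf 10.0 theta 1.691
[[0, 0.029, 0.005], [0, 0.057, 0.011], [0, 0.086, 0.017], [0, 0.114, 0.024], [0, 0.142, 0.031], [0, 0.17, 0.039], [0, 0.198, 0.048], [0, 0.225, 0.057], [0, 0.253, 0.066], [0, 0.28, 0.076], [0, 0.307, 0.087], [0, 0.334, 0.098]]
```

View pics/s2.png

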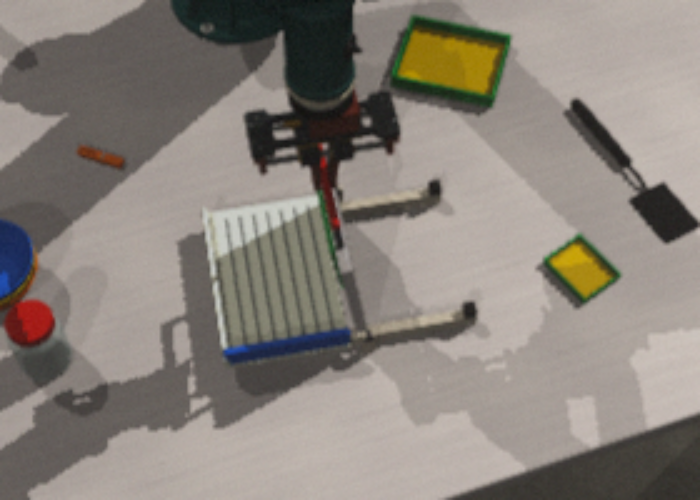

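The lid's green edge shows at crop (330,225), standing on the lip and about to tip. I continue slowly past the tipping angle.

```bash
python3 -m creep '{"linear":[[0,0.03,0.005],[0,0.06,0.011],[0,0.09,0.017],[0,0.115,0.024],[0,0.14,0.031],[0,0.17,0.039],[0,0.2,0.048],[0,0.225,0.057],[0,0.255,0.066],[0,0.28,0.076],[0,0.28,0.076],[0,0.28,0.076]],"turn":[0,0,0,0,0,0,0,0,0,0,0,0]}' >/dev/null; python3 st.py
python3 - <<'E'
from st import *
im,_=snapshot("scene");cv2.imwrite("pics/s3.png",cv2.resize(im[120:320,180:460],None,fx=2.5,fy=2.5))
E
```

```text
t 9.82 grasp in drainer mm [  0.  -75.9 246.1] x-tool yaw rel drainer deg 0.08 F [ 4.2 -1.4  0.3] w 0.0118 gf 10.0 theta 1.887
```

View pics/s3.png

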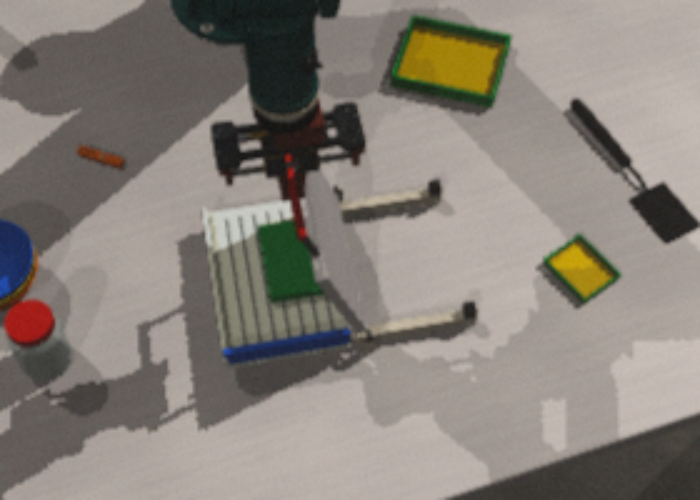

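The lid is on the board, plain green up, at crop (290,260). I reverse the arc slowly to lower the tray.

```bash
python3 arc.py 1.887 1.84 1.78 1.72 1.65 1.58 1.51 1.44 1.38 1.32 1.27 1.23 1.2
python3 arc.py 1.2 1.16 1.11 1.05 .99 .93 .87 .81 .75 .7 .65 .62 .6
python3 arc.py .6 .57 .53 .48 .43 .38 .33 .28 .23 .18 .13 .1 .07
python3 - <<'E'
from st import *
im,d=snapshot("top");hsv=cv2.cvtColor(im,cv2.COLOR_BGR2HSV).astype(int)
m=(abs(hsv[...,0]-65)<20)&(hsv[...,1]>100);m[:,:290]=0;m[:,400:]=0;m[:140]=0;m[250:]=0
v,u=np.nonzero(m);print(len(u));P=deproj("top",np.c_[u,v],d[v,u])-O;print((np.c_[P@X,P@Y,P[:,2]].mean(0)*1e3).round(),np.percentile(P[:,2],[5,95]))
E
```

```text
[[0, -0.065, -0.022], [0, -0.149, -0.046], [0, -0.234, -0.065], [0, -0.334, -0.08], [0, -0.436, -0.088], [0, -0.538, -0.089], [0, -0.639, -0.083], [0, -0.726, -0.072], [0, -0.811, -0.056], [0, -0.882, -0.039], [0, -0.938, -0.023], [0, -0.979, -0.009]]
[[0, -0.055, 0.02], [0, -0.122, 0.048], [0, -0.2, 0.087], [0, -0.276, 0.13], [0, -0.349, 0.177], [0, -0.419, 0.229], [0, -0.486, 0.284], [0, -0.55, 0.344], [0, -0.6, 0.397], [0, -0.648, 0.452], [0, -0.675, 0.486], [0, -0.692, 0.509]]
[[0, -0.025, 0.035], [0, -0.058, 0.084], [0, -0.095, 0.146], [0, -0.129, 0.21], [0, -0.16, 0.276], [0, -0.188, 0.343], [0, -0.213, 0.412], [0, -0.233, 0.481], [0, -0.251, 0.552], [0, -0.265, 0.623], [0, -0.271, 0.666], [0, -0.277, 0.71]]
244
[ -39. -106.   49.] [0.04378466 0.05464453]
```

```bash
python3 -m creep '{"linear":[[0,-0.06,-0.02],[0,-0.15,-0.046],[0,-0.23,-0.065],[0,-0.33,-0.08],[0,-0.435,-0.088],[0,-0.54,-0.089],[0,-0.64,-0.083],[0,-0.725,-0.072],[0,-0.81,-0.056],[0,-0.88,-0.039],[0,-0.94,-0.023],[0,-0.98,-0.009]],"turn":[0,0,0,0,0,0,0,0,0,0,0,0]}' >/dev/null; python3 st.py
python3 -m creep '{"linear":[[0,-0.055,0.02],[0,-0.12,0.048],[0,-0.2,0.087],[0,-0.275,0.13],[0,-0.35,0.177],[0,-0.42,0.23],[0,-0.486,0.284],[0,-0.55,0.344],[0,-0.6,0.397],[0,-0.648,0.452],[0,-0.675,0.486],[0,-0.692,0.51]],"turn":[0,0,0,0,0,0,0,0,0,0,0,0]}' >/dev/null; python3 st.py
```

```text
t 10.92 grasp in drainer mm [ -1.   72.7 247.1] x-tool yaw rel drainer deg 0.14 F [-0.9 -0.3  1.1] w 0.0115 gf 10.0 theta 1.196
t 11.92 grasp in drainer mm [-1.000e-01  1.762e+02  1.705e+02] x-tool yaw rel drainer deg 0.12 F [-0.4  1.1  0.1] w 0.0114 gf 10.0 theta 0.601
```

```bash
python3 -m creep '{"linear":[[0,-0.025,0.035],[0,-0.058,0.084],[0,-0.095,0.146],[0,-0.13,0.21],[0,-0.16,0.276],[0,-0.19,0.343],[0,-0.213,0.41],[0,-0.233,0.48],[0,-0.25,0.55],[0,-0.265,0.62],[0,-0.271,0.666],[0,-0.277,0.71]],"turn":[0,0,0,0,0,0,0,0,0,0,0,0]}' >/dev/null; python3 st.py
python3 -m creep '{"linear":[[0,0,0.03],[0,0,0.06],[0,0,0.08],[0,0,0.1],[0,0,0.11],[0,0,0.11]],"turn":[0,0,0,0,0,0]}' >/dev/null; python3 st.py
```

```text
t 12.92 grasp in drainer mm [  0.  217.1  64. ] x-tool yaw rel drainer deg 0.1 F [ 1.2 -0.1 -0.4] w 0.0119 gf 10.0 theta 0.073
t 13.42 grasp in drainer mm [  0.  218.   49.2] x-tool yaw rel drainer deg 0.07 F [0.8 4.4 1.9] w 0.0113 gf 10.0 theta 0.006
```

```bash
python3 -m creep '{"linear":[[0,0,0],[0,0,0],[0,0,0],[0,0,0],[0,0,0]],"turn":[0,0,0,0,0]}' 0.5 >/dev/null; python3 st.py
python3 -m creep '{"linear":[[0,0,-0.1],[0,0,-0.3],[0,0,-0.5],[0,0,-0.7],[0,0,-0.9],[0,0,-0.9]],"turn":[0,0,0,0,0,0]}' >/dev/null
python3 -m creep '{"linear":[[-0.2,0.2,-0.1],[-0.4,0.4,-0.3],[-0.6,0.6,-0.4],[-0.8,0.8,-0.4],[-0.9,0.9,-0.4],[-0.9,0.9,-0.4]],"turn":[0,0,0,0,0,0]}' 1 >/dev/null
python3 -m creep '{"linear":[[0,0.2,0],[0,0.4,0],[0,0.6,0],[0,0.8,0],[0,0.9,0],[0,0.9,0],[0,0.9,0]],"turn":[0,0,0,0,0,0,0]}' 1 >/dev/null
python3 st.py
python3 - <<'E'
from st import *
for cam in("top","wrist"):
    im,d=snapshot(cam);cv2.imwrite(f"pics/{cam}4.png",im);hsv=cv2.cvtColor(im,cv2.COLOR_BGR2HSV).astype(int)
    m=(abs(hsv[...,0]-65)<20)&(hsv[...,1]>100);v,u=np.nonzero(m);P=on_z(cam,np.c_[u,v],.05)-O
    q=np.c_[P@X,P@Y]*1e3;s=(abs(q[:,0])<130)&(q[:,1]>-200)&(q[:,1]<10)
    z=deproj(cam,np.c_[u,v][s],d[v[s],u[s]])[:,2];r=cv2.minAreaRect(q[s].astype(np.float32));print(cam,s.sum(),r,cv2.boxPoints(r).round().tolist(),np.percentile(z,[5,50,95]))
    m=((hsv[...,0]<8)|(hsv[...,0]>172))&(hsv[...,1]>120)&(hsv[...,2]>60);v,u=np.nonzero(m);P=deproj(cam,np.c_[u,v],d[v,u])-O;q=np.c_[P@X,P@Y,P[:,2]]*1e3;s=(abs(q[:,0])<90)&(abs(q[:,1]-218)<20);print("bar",s.sum(),np.median(q[s],0) if s.any() else 0)
E
```

```text
t 13.83 grasp in drainer mm [ -0.6 216.5  48.1] x-tool yaw rel drainer deg 0.09 F [ 0.5  0.4 -0.1] w 0.0418 gf 0.0 theta 0.001
t 15.42 grasp in drainer mm [-134.8  -53.8  242.9] x-tool yaw rel drainer deg -0.03 F [ 0.7  0.3 -0.8] w 0.0003 gf 0.0 theta 1.793
top 726 ((4.760272979736328, -73.63107299804688), (77.28952026367188, 98.54208374023438), 0.12483572214841843) [[-34.0, -24.0], [-34.0, -123.0], [44.0, -123.0], [43.0, -24.0]] [0.04455224 0.04936292 0.05417673]
bar 140 [ -4.95105406 216.11828676  52.61456499]
wrist 12533 ((-27.294296264648438, -72.98959350585938), (99.10916900634766, 99.4163818359375), 0.3338392972946167) [[-77.0, -24.0], [-77.0, -123.0], [23.0, -122.0], [22.0, -23.0]] [0.04803933 0.04933188 0.05062919]
bar 1114 [-29.3384629  215.35765332  52.25732005]
```

View pics/wrist4.png

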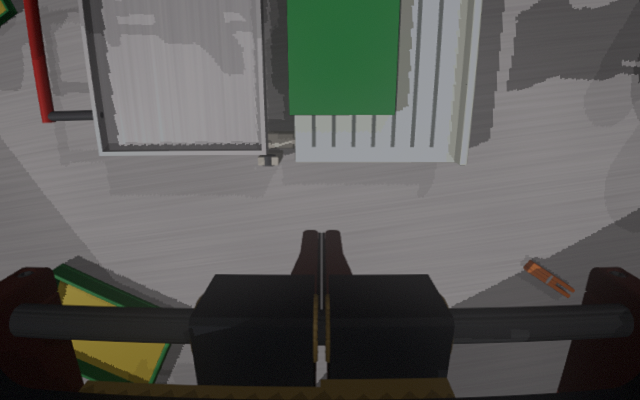

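The wrist view shows the lid flat and square, plain green up, spanning x -77..43 and y -123..-24 mm in the drainer frame. The tray is level and the bar is down. I go down behind the lid with the fingers ~48 mm apart, giving two contact points to push with.

```bash
python3 -m creep '{"linear":[[0,0.06,0.15],[0,0.13,0.35],[0,0.13,0.55],[0,0.13,0.75],[0,0.13,0.85],[0,0.13,0.85]],"turn":[0,0,0,0,0,0]}' 0.45 20 >/dev/null; python3 st.py
python3 -m creep '{"linear":[[0,0,0.1],[0,0,0.2],[0,0,0.3],[0,0,0.36],[0,0,0.39],[0,0,0.39]],"turn":[0,0,0,0,0,0]}' >/dev/null; python3 st.py
python3 -m creep '{"linear":[[0.05,0,0],[0.1,0,0],[0.15,0,0],[0.2,0,0],[0.24,0,0],[0.28,0,0],[0.32,0,0],[0.36,0,0],[0.4,0,0],[0.44,0,0]],"turn":[0,0,0,0,0,0,0,0,0,0]}' >/dev/null; python3 st.py
```

```text
t 16.02 grasp in drainer mm [-137.4  -71.4  112.8] x-tool yaw rel drainer deg 0.18 F [-0.5  0.   0. ] w 0.0372 gf 0.0 theta 2.31
t 16.52 grasp in drainer mm [-134.8  -72.4   57.2] x-tool yaw rel drainer deg 0.14 F [ 0.8  0.5 -0.3] w 0.0481 gf 0.0 theta 2.872
t 17.35 grasp in drainer mm [-68.7 -72.7  57.2] x-tool yaw rel drainer deg 0.1 F [-1.4  0.6 -1.1] w 0.0484 gf 0.3 theta 2.873
```

```bash
python3 -m creep '{"linear":[[0.03,0,0],[0.06,0,0],[0.09,0,0],[0.12,0,0],[0.15,0,0],[0.18,0,0],[0.21,0,0],[0.24,0,0],[0.27,0,0],[0.29,0,0],[0.31,0,0],[0.31,0,0]],"turn":[0,0,0,0,0,0,0,0,0,0,0,0]}' >/dev/null; python3 st.py
python3 -m creep '{"linear":[[0.01,0,0],[0.02,0,0],[0.03,0,0],[0.035,0,0],[0.04,0,0],[0.04,0,0]],"turn":[0,0,0,0,0,0]}' >/dev/null; python3 st.py
```

```text
t 18.35 grasp in drainer mm [-21.4 -72.7  57.4] x-tool yaw rel drainer deg 0.1 F [0.2 0.1 1.4] w 0.0487 gf 0.0 theta 2.87
t 18.85 grasp in drainer mm [-16.1 -72.6  57.3] x-tool yaw rel drainer deg 0.1 F [-0.8  0.  -0.4] w 0.0485 gf 0.1 theta 2.871
```

```bash
python3 -m creep '{"linear":[[0.01,0,0],[0.02,0,0],[0.03,0,0],[0.04,0,0],[0.04,0,0]],"turn":[0,0,0,0,0]}' >/dev/null; python3 st.py
cat > m.py <<'E'
from st import *
im,d=snapshot("top");cv2.imwrite("pics/top5.png",im);hsv=cv2.cvtColor(im,cv2.COLOR_BGR2HSV).astype(int)
m=(abs(hsv[...,0]-65)<20)&(hsv[...,1]>100);v,u=np.nonzero(m);P=on_z("top",np.c_[u,v],.05)-O
q=np.c_[P@X,P@Y]*1e3;s=(abs(q[:,0])<130)&(q[:,1]>-200)&(q[:,1]<10)
r=cv2.minAreaRect(q[s].astype(np.float32));print(s.sum(),r,cv2.boxPoints(r).round().tolist())
m=(abs(hsv[...,0]-112)<14)&(hsv[...,1]>130);v,u=np.nonzero(m);P=on_z("top",np.c_[u,v],.063)-O;q=np.c_[P@X,P@Y]*1e3;s=(abs(q[:,0]-120)<25)&(q[:,1]>-210)&(q[:,1]<10);print("stop",cv2.minAreaRect(q[s].astype(np.float32)))
E
python3 m.py
```

```text
t 19.27 grasp in drainer mm [-15.5 -72.4  56.7] x-tool yaw rel drainer deg 0.12 F [-11.2   0.1   9.9] w 0.0483 gf 5.9 theta 2.878
62 ((110.97882843017578, -78.58198547363281), (87.10504913330078, 9.569502830505371), 89.68514251708984) [[106.0, -122.0], [116.0, -122.0], [116.0, -35.0], [106.0, -35.0]]
stop ((119.75048828125, -112.23653411865234), (11.629032135009766, 167.05734252929688), 0.09777691215276718)
```

An 11 N contact at the predicted position, with the lid edge at the stop's inner face. I back away straight and rise.

```bash
python3 -m creep '{"linear":[[-0.02,0,0],[-0.05,0,0],[-0.12,0,0],[-0.25,0,0],[-0.4,0,0],[-0.6,0,0],[-0.8,0,0],[-0.95,0,0],[-0.95,0,0]],"turn":[0,0,0,0,0,0,0,0,0]}' >/dev/null; python3 st.py
python3 -m creep '{"linear":[[0,0,-0.15],[0,0,-0.35],[0,0,-0.55],[0,0,-0.75],[0,0,-0.95],[0,0,-0.95]],"turn":[0,0,0,0,0,0]}' >/dev/null
python3 -m creep '{"linear":[[0,0.2,0],[0,0.4,-0.1],[0,0.6,-0.2],[0,0.8,-0.2],[0,0.95,-0.2],[0,0.95,-0.2],[0,0.95,-0.2]],"turn":[0,0,0,0,0,0,0]}' >/dev/null; python3 st.py
python3 m.py; python3 - <<'E'
from st import *
im,d=snapshot("wrist");cv2.imwrite("pics/w6.png",im)
im,d=snapshot("scene");cv2.imwrite("pics/s6.png",cv2.resize(im[120:320,150:470],None,fx=2.5,fy=2.5))
E
```

```text
t 20.07 grasp in drainer mm [-159.8  -72.1   56.9] x-tool yaw rel drainer deg 0.11 F [-1.   0.3 -0.7] w 0.0483 gf 0.0 theta 2.875
t 21.15 grasp in drainer mm [-152.2 -216.3  229.5] x-tool yaw rel drainer deg -0.05 F [-0.5  0.7  0.2] w 0.048 gf 0.0 theta 2.385
1137 ((56.281532287597656, -73.62676239013672), (118.53478240966797, 98.03557586669922), 0.08872906118631363) [[-3.0, -25.0], [-3.0, -123.0], [116.0, -123.0], [115.0, -25.0]]
stop ((119.75048828125, -112.23653411865234), (11.629032135009766, 167.05734252929688), 0.09777691215276718)
```

View pics/s6.png

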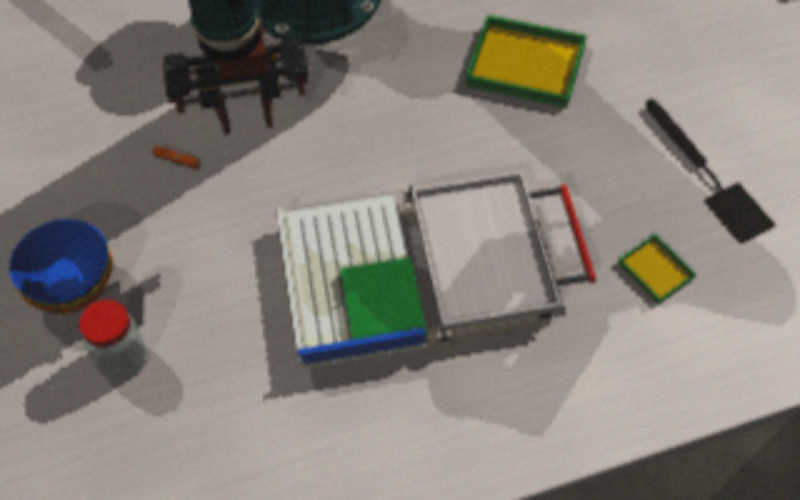

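The lid (crop 383,300) lies flat and square against the blue stop. The tray is down, the other things are in place and the gripper is clear, so I hand in the job.

```bash
python3 -c "
from workcell import robot
print(robot.job_done())"
```

```text
the job is handed in; nothing more can be done
None
```

I handed the job in at about 21 s: the lid lies hollow side down, flat and square against the blue end stop, the tray is lowered, the other items look unmoved, and the gripper is clear (no verdict was returned).

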